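# Clear a returned kiosk tray

### The arm

A 7-joint arm with a two-finger parallel gripper is mounted at the origin on a cart in front of the work surface, level with it; the furniture and walls round the work are solid. World frame = base frame: x ahead of the robot, y to its left, z up, the work surface at z = 0. Lengths are in m, angles in degrees, forces in N, time in s.
With the tool pointing down it reaches from about 0.4 to 0.75 m from the base axis. Payload 19.5 kg.
Tool frame: the origin (TCP) lies at the very end of the fingers, on their centre line; the grasp point (between the pads) lies 19 mm behind it (ctrl.grip_point_offset is the distance from the TCP to the grasp point, in m); z points along the fingers, y is the line along which they close (so a half turn about z gives the same grasp; the last joint's range is limited). The gripper opens to 85 mm and grips with 20 to 120 N. Pads are 22 mm wide; open, the fingers measure 114 mm over their backs; the gripper's body (76 mm by 85 mm) begins 54 mm behind the grasp point. The pads swing forward as they close: fully open they stand 13 mm farther back than shut.
Start: joints at [67.282, 40.479, -1.581, 85.061, 1.261, 54.483, -4.326], TCP at [0.2, -0.539, 0.231] pointing down, gripper open.
Joint ranges: [-155.06, 155.06], [-18.47, 123.98], [-90, 86.84], [0, 140.48], [-83.41, 263.41], [0, 116], [-161.91, 161.91]. Speed limits (degrees/s): [108.29, 108.29, 147.25, 147.25, 172.46, 172.46, 172.46].

### API

Orientations are given as [roll, pitch, yaw] about the fixed x, y, z axes, in that order (R = Rz(yaw) Ry(pitch) Rx(roll)).
In Python, from workcell import ctrl gives the robot as it stands. Calls block until the motion is done:
- ctrl.move_pose(position, orientation): joint-space move of the TCP to a pose.
- ctrl.move_l(position, feed=0.15, orientation=None, max_force=None): straight line of the TCP; orientation=None keeps the orientation; feed is the mean speed in m/s. With max_force (N) it stops when the force on the tool has changed by that much, and returns True; else False.
- ctrl.goto_joints(angles): joint-space move.
- ctrl.release() and ctrl.grasp(newtons=None): open the fingers fully, or close them until they stop; newtons is the grip in N (None keeps the last).
- ctrl.sleep(seconds).
- ctrl.inverse_kinematics(position, orientation): joint angles nearest the present ones, or None.
- ctrl.observe(): the state.
- ctrl.read_camera(name): name is "scene" or "top"; returns a dict with "pixels" (480x640x3 uint8, red, green, blue), "fx", "fy", "cx", "cy" (pixels), "position" and "orientation" of the camera in the world. Camera axes: x right, y up, looking along -z (the intrinsics and any distortion apply to the point x, -y, -z); pixel columns grow to the right and rows downward; lengths in m; the calibration is good to about 2 mm. A picture is of the moment at which its call begins. There is no depth.
A pose or a line that the arm cannot do raises ctrl.PlanningError and nothing moves.
- ctrl.hand_in(): hands the job in; it is judged then, once.
The state is a dict: "time_s": time; "joint_positions": joint angles; "qvel": joint speeds; "effort": joint torques, N m; "ee_pos": TCP position; "eef_rot": TCP orientation; "ft_force": force on the tool from outside, world axes, zero at the start; "wrist_torque": the same for the moment, N m; "width": finger opening in m; "grip_force": force on a finger pad.
Only numpy, scipy, OpenCV 4.12 (cv2) and the standard library are available. Lean on these libraries where they do the work, as an engineer would, in place of code of your own. Each camera call takes 0.05 s, during which the arm holds its last target. There are 200 camera calls.

### The job

Clear the tray that a customer has handed back. First lay every fork and spoon from it flat in the grey cutlery box, each in the compartment that already holds one of its kind and with its head pointing the same way as that one; then take the tray by its grip, tip the leftovers out over its open edge into the green waste tub, and put the empty tray back flat and square on its rubber mat. No fork or spoon may end up in the waste tub, and the snack bar and scissors behind the work stay where they are.

Things in the scene. Friction and masses are not known exactly. Their poses are not given: they have to be found in the camera images.
- tray: Red enamelled metal tray, 240 mm (x) by 320 mm (y), 0.22 kg; floor 3 mm thick, lips 3 mm thick and 24 mm high at the +x side (back) and both y sides, -x edge open. Origin: centre of the underside, z up. Starts on the mat, x axis pointing away from the robot within 0.1 rad. Cutlery lies on it side by side along its x axis, 48 mm apart, at y below +0.03 m; leftovers stand along its +y side, y about +0.10 m.
- tray_grip (a point): Centre of the tray's grip, an upright black plastic block on the middle of the back lip: 12 mm thick (tray x), 90 mm wide (tray y), from 20 to 64 mm above the underside. This point: tray x = +119 mm, 46 mm above the underside. Pinch it firmly (60 N or more) across its thickness, from above: the tray hangs from it by one end.
- mat: Black rubber mat, 260 mm (its x) by 340 mm (its y), 3 mm thick, fixed on the counter; origin: centre of the underside, on the counter. The tray's place: tray centred on it (within 30 mm each way), axes parallel (within 0.2 rad).
- waste_tub: Green open-topped waste tub, fixed; outside 270 mm (its x) by 350 mm (its y) by 110 mm high, walls and floor 4 mm. Origin: centre of the underside, on the counter. Its x axis points away from the robot, give or take 0.05 rad. Mat and tub stand side by side; which is on the left varies.
- cutlery_box: Grey four-way cutlery box, 287 x 407 x 76 mm, fixed. Origin: centre of the underside, on the counter. x runs along the compartments (about to the robot's left), y across them (about towards the robot). Compartments are 248 mm long (x -124 to +124 mm), 88 wide, 70 deep, floor 2 mm up. The middle two (y -92 to -4 and +4 to +92 mm) are for forks and spoons; which is which varies.
- fork_in_box: Steel fork, like fork_1, loose, already in the middle compartment for forks, head towards the box's +x.
- spoon_in_box: Steel spoon, like spoon_1, loose, already in the middle compartment for spoons, head towards the box's +x.
- fork_1: Steel fork 196 mm long, 45 g. Origin: middle of its length, at its underside; x points along it to the head (the tines), z up. Handle from x = -98 to +43 mm, 12 mm wide and 6 mm high; head from +43 to +98 mm, 22 mm wide and 5 mm high. On the tray's floor at the start. May be absent.
- fork_1_head (a point): In the head of fork_1, at x = +60 mm.
- fork_2: A second fork, the same as fork_1; on the tray it lies the other way round (head towards the open edge). May be absent. A piece that lies against a lip or another piece can be dragged clear with shut fingertips pressed on its handle (about 5 N).
- fork_2_head (a point): In the head of fork_2, at x = +60 mm.
- spoon_1: Steel spoon 198 mm long, 50 g. Origin: middle of its length, at its underside; x points along it to the head (the bowl), z up. Handle from x = -99 to +40 mm, up to 16 mm wide and 10 mm high; bowl from +35 to +99 mm, 44 mm wide and 8 mm high. On the tray's floor at the start. May be absent.
- spoon_1_head (a point): In the bowl of spoon_1, at x = +60 mm.
- spoon_2: A second spoon, the same as spoon_1; on the tray it lies the other way round (bowl towards the open edge). May be absent.
- spoon_2_head (a point): In the bowl of spoon_2, at x = +60 mm.
- doughnut_left: Leftover chocolate doughnut, 100 mm across, 40 mm high, 62 g; too wide to grip. Origin: centre of the underside. Stands on the tray's floor. May be absent.
- yoghurt_left: Leftover red and white yoghurt tub, 72 mm across, 71 mm high, 60 g; too wide to grip. Origin: centre of the underside. Stands on the tray's floor. May be absent. Leftovers start to slide when the tray is tilted 27 to 36 degrees; 45 to 55 degrees clears it.
- snack_bar: Snack bar in a turquoise wrapper, 80 x 203 x 11 mm, loose, a bystander behind the work. Origin: centre of the underside.
- scissors: Scissors with green handles, 206 x 84 x 11 mm, loose, a bystander behind the work. Origin: centre of the underside.

How it is judged (in metres and radians):
On the way, in this order (a step that is already met when the one before it is completed fails the run):
1. every fork and spoon from the tray lies flat in the compartment of its kind, head the same way as the one already there (((y of fork_in_box in the frame of cutlery_box between -0.094 and -0.002 m and y of fork_1 in the frame of cutlery_box between -0.094 and -0.002 m and y of fork_1_head in the frame of cutlery_box between -0.094 and -0.002 m) or (y of fork_in_box in the frame of cutlery_box between 0.002 and 0.094 m and y of fork_1 in the frame of cutlery_box between 0.002 and 0.094 m and y of fork_1_head in the frame of cutlery_box between 0.002 and 0.094 m)) and x of fork_1_head in the frame of cutlery_box between 0.025 and 0.124 m and z of each of fork_1, fork_2, spoon_1, spoon_2 in the frame of cutlery_box below 0.045 m and angle between fork_1's own x axis and vertical between 1.27 and 1.87 rad and ((y of fork_in_box in the frame of cutlery_box between -0.094 and -0.002 m and y of fork_2 in the frame of cutlery_box between -0.094 and -0.002 m and y of fork_2_head in the frame of cutlery_box between -0.094 and -0.002 m) or (y of fork_in_box in the frame of cutlery_box between 0.002 and 0.094 m and y of fork_2 in the frame of cutlery_box between 0.002 and 0.094 m and y of fork_2_head in the frame of cutlery_box between 0.002 and 0.094 m)) and x of fork_2_head in the frame of cutlery_box between 0.025 and 0.124 m and angle between fork_2's own x axis and vertical between 1.27 and 1.87 rad and ((y of spoon_in_box in the frame of cutlery_box between -0.094 and -0.002 m and y of spoon_1 in the frame of cutlery_box between -0.094 and -0.002 m and y of spoon_1_head in the frame of cutlery_box between -0.094 and -0.002 m) or (y of spoon_in_box in the frame of cutlery_box between 0.002 and 0.094 m and y of spoon_1 in the frame of cutlery_box between 0.002 and 0.094 m and y of spoon_1_head in the frame of cutlery_box between 0.002 and 0.094 m)) and x of spoon_1_head in the frame of cutlery_box between 0.025 and 0.124 m and angle between spoon_1's own x axis and vertical between 1.27 and 1.87 rad and ((y of spoon_in_box in the frame of cutlery_box between -0.094 and -0.002 m and y of spoon_2 in the frame of cutlery_box between -0.094 and -0.002 m and y of spoon_2_head in the frame of cutlery_box between -0.094 and -0.002 m) or (y of spoon_in_box in the frame of cutlery_box between 0.002 and 0.094 m and y of spoon_2 in the frame of cutlery_box between 0.002 and 0.094 m and y of spoon_2_head in the frame of cutlery_box between 0.002 and 0.094 m)) and x of spoon_2_head in the frame of cutlery_box between 0.025 and 0.124 m and angle between spoon_2's own x axis and vertical between 1.27 and 1.87 rad), for 0.2 s.
2. the tray is tipped more than 30 degrees over the waste tub, and the leftovers lie in the tub (x of doughnut_left in the frame of waste_tub between -0.135 and 0.135 m and y of doughnut_left in the frame of waste_tub between -0.175 and 0.175 m and z of each of doughnut_left, yoghurt_left in the frame of waste_tub below 0.15 m and x of yoghurt_left in the frame of waste_tub between -0.135 and 0.135 m and y of yoghurt_left in the frame of waste_tub between -0.175 and 0.175 m and angle between tray's own z axis and vertical above 0.52 rad and x of tray in the frame of waste_tub between -0.15 and 0.2 m and y of tray in the frame of waste_tub between -0.1 and 0.1 m), for 0.2 s.
At the end, for the whole second after the job is handed in: Forks and spoons level (0.3 rad) in their kind's compartment, origin under 45 mm, head to the box's +x end; leftovers inside the waste tub (origin under 150 mm); tray flat on its mat, centred within 30 mm, square within 0.2 rad; tray and leftovers at rest (all of step 1 and x of doughnut_left in the frame of waste_tub between -0.135 and 0.135 m and y of doughnut_left in the frame of waste_tub between -0.175 and 0.175 m and z of each of doughnut_left, yoghurt_left in the frame of waste_tub below 0.15 m and x of yoghurt_left in the frame of waste_tub between -0.135 and 0.135 m and y of yoghurt_left in the frame of waste_tub between -0.175 and 0.175 m and x of tray in the frame of mat between -0.03 and 0.03 m and y of tray in the frame of mat between -0.03 and 0.03 m and z of tray in the frame of mat below 0.01 m and angle between tray's own z axis and vertical below 0.05 rad and angle between the x axis of tray and the x axis of mat, either way round below 0.2 rad and linear speed of each of tray, doughnut_left, yoghurt_left below 0.05 m/s); the robot touches nothing.
It fails at once if a fork or spoon drops into the waste tub ((x of fork_1 in the frame of waste_tub between -0.135 and 0.135 m and y of fork_1 in the frame of waste_tub between -0.175 and 0.175 m and z of fork_1 in the frame of waste_tub below 0.07 m) or (x of fork_2 in the frame of waste_tub between -0.135 and 0.135 m and y of fork_2 in the frame of waste_tub between -0.175 and 0.175 m and z of fork_2 in the frame of waste_tub below 0.07 m) or (x of spoon_1 in the frame of waste_tub between -0.135 and 0.135 m and y of spoon_1 in the frame of waste_tub between -0.175 and 0.175 m and z of spoon_1 in the frame of waste_tub below 0.07 m) or (x of spoon_2 in the frame of waste_tub between -0.135 and 0.135 m and y of spoon_2 in the frame of waste_tub between -0.175 and 0.175 m and z of spoon_2 in the frame of waste_tub below 0.07 m)).
It fails at once if the snack bar or the scissors are moved more than 30 mm (distance of any of snack_bar, scissors from where it was at the start of the episode above 0.03 m).
Of fork_1, fork_2, spoon_1, spoon_2 only 3 to 4 are there at a start; the rules pass over those that are not, and their reading is None.
Of doughnut_left, yoghurt_left only 1 to 2 are there at a start; the rules pass over those that are not, and their reading is None.
At some moment in a run one of fork_1, fork_2, spoon_1, spoon_2 may be knocked a few centimetres aside while the robot is not near it.
It also fails if it takes over 200 s, if anything falls off the work surface, if the arm or the gripper's body presses on something with over 40 N, if the wrist force passes 120 N, or if a joint passes its speed limit or range.

## Working session

There is one attempt and no reset: what is moved stays moved. The work goes in short steps, each a Python script; the robot and the scene stay as the last script left them, time stands still between calls to the robot, and variables do not carry over. Pictures are saved under pics/ and viewed, at most 14 in all, crops included, and the job is handed in when it is done.

```bash
ls; mkdir -p pics
python3 - <<'E'
from workcell import ctrl
import cv2
for n in("top","scene"):
    c=ctrl.read_camera(n); cv2.imwrite(f"pics/{n}0.png",c["pixels"][:,:,::-1]); print(n,{k:v for k,v in c.items() if k!="pixels"})
print(ctrl.observe()["time_s"],ctrl.observe()["eef_rot"],ctrl.grip_point_offset)
E
```

```text
pics
top {'fx': 617.3783561077639, 'fy': 617.3783561077639, 'cx': 327.88509675828925, 'cy': 241.16267872132212, 'position': array([-0.09863144,  0.05561636,  1.44619934]), 'orientation': array([ 24.86193784,  -0.09678928, -89.98929468])}
scene {'fx': 479.586726792857, 'fy': 479.586726792857, 'cx': 310.41217783596903, 'cy': 245.0791477205909, 'position': array([-0.31201275,  0.63426245,  0.7321843 ]), 'orientation': array([  56.35980335,    0.80160757, -125.20339904])}
0.1 [-1.79942766e+02  3.02343093e-03  2.03305891e+01] 0.0187
```

View pics/top0.png

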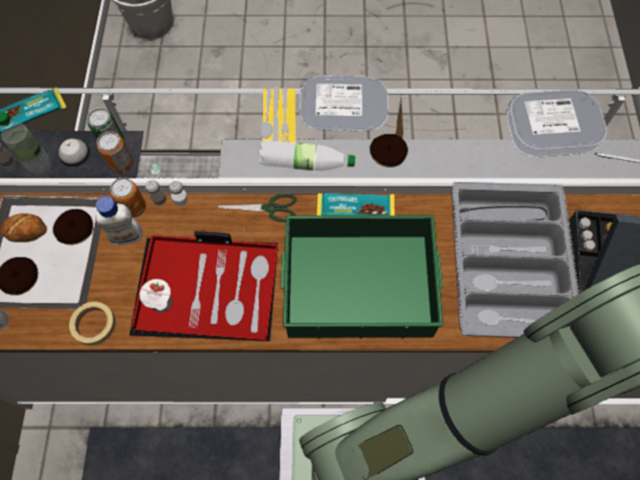

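View pics/scene0.png

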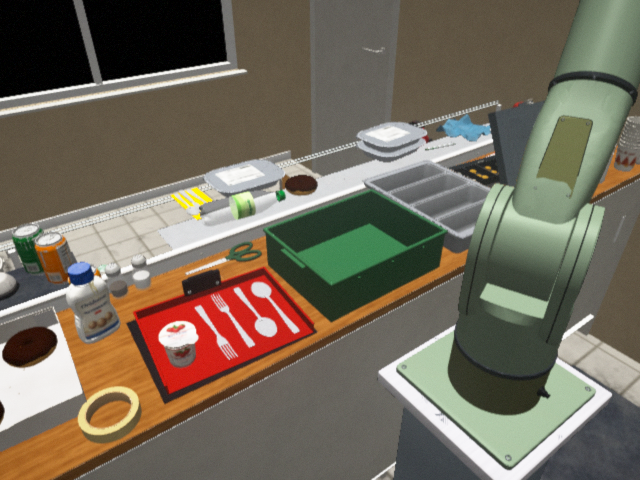

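The top view shows all four pieces on the tray: a fork with its head near the robot at (198,290), a fork with its head away at (217,285), a spoon with its bowl near at (238,288), and a spoon with its bowl away at (259,292). The only leftover is the yoghurt at (156,293). The tub is at (362,270). The box is at (510,258), with its fork in the row at v=248 and its spoon at v=282. I'll measure these next.

```bash
cat > h.py <<'E'
from workcell import ctrl
import cv2, numpy as np
from scipy.spatial.transform import Rotation as R
def cam(n="top"): return ctrl.read_camera(n)
def ray(c,uv,z):
    uv=np.atleast_2d(np.asarray(uv,float))
    d=np.c_[(uv[:,0]-c["cx"])/c["fx"],-(uv[:,1]-c["cy"])/c["fy"],-np.ones(len(uv))]
    d=R.from_euler("xyz",c["orientation"],degrees=True).apply(d)
    p=np.array(c["position"]); return p+d*((z-p[2])/d[:,2])[:,None]
def big(m):
    cs,_=cv2.findContours(m.astype(np.uint8),cv2.RETR_EXTERNAL,cv2.CHAIN_APPROX_NONE)
    return max(cs,key=cv2.contourArea)
def rect(pts):
    """centre, long length, short length, angle of long side (deg) in world xy"""
    (x,y),(w,h),a=cv2.minAreaRect((pts[:,:2]*1000).astype(np.float32))
    if w<h: w,h,a=h,w,a+90
    return np.round([x/1000,y/1000,w,h,a],3)
def hsv(c): return cv2.cvtColor(c["pixels"],cv2.COLOR_RGB2HSV).astype(int)
def redmask(H):
    m=((H[...,0]<8)|(H[...,0]>172))&(H[...,1]>150)&(H[...,2]>70); m[:200]=0; m[350:]=0; m[:,300:]=0
    return m
def pieces(c):
    """cutlery on the tray: list of (kind, centre xy, heading deg, length, width)"""
    H=hsv(c); tm=np.zeros(H.shape[:2],np.uint8)
    cv2.drawContours(tm,[cv2.convexHull(big(redmask(H)))],-1,1,-1)
    m=((H[...,1]<110)&(H[...,2]>90)&(tm>0)).astype(np.uint8)
    out=[]; n,l,st,_=cv2.connectedComponentsWithStats(m)
    for i in range(1,n):
        if st[i,4]<150: continue
        v,u=np.where(l==i); P=ray(c,np.c_[u,v],.010)[:,:2]
        r=rect(P)
        if r[2]<140: continue
        a=np.deg2rad(r[4]); ax=np.array([np.cos(a),np.sin(a)]); s=(P-r[:2])@ax
        q=(P-r[:2])@np.array([-ax[1],ax[0]])
        wid=lambda k:np.ptp(q[k])
        e1,e2=s>.055,s<-.055
        if wid(e1)<wid(e2): ax=-ax; w=wid(e2)
        else: w=wid(e1)
        out.append(("spoon" if w>.031 else "fork",r[:2],round(float(np.rad2deg(np.arctan2(ax[1],ax[0]))),1),r[2],r[3],round(float(w*1000),1),(int(u.mean()),int(v.mean()))))
    return sorted(out,key=lambda o:-o[1][1])
E
python3 - <<'E'
from h import *
c=cam();H=hsv(c)
t=big(redmask(H)).reshape(-1,2); h=cv2.convexHull(t).reshape(-1,2)
print("tray floor/lip z.006,.027",rect(ray(c,h,.006)),rect(ray(c,h,.027)))
g=(H[...,0]>45)&(H[...,0]<90)&(H[...,1]>90);g[:205]=0;g[340:]=0;g[:,:280]=0;g[:,445:]=0
b=cv2.approxPolyDP(cv2.convexHull(big(g)),8,True).reshape(-1,2);print("tub",b.tolist(),np.round(ray(c,b,.11),3).tolist(),rect(ray(c,b,.11)))
for p in pieces(c):print(p)
x=(H[...,1]<40)&(H[...,2]>60)&(H[...,2]<200);x[:180]=0;x[338:]=0;x[:,:448]=0;x[:,582:]=0
b=cv2.approxPolyDP(cv2.convexHull(big(x)),6,True).reshape(-1,2);print("box",b.tolist(),np.round(ray(c,b,.076),3).tolist())
v=cv2.resize(c["pixels"][180:345,120:300],None,fx=3.3,fy=3.3,interpolation=2); w=cv2.resize(c["pixels"][175:345,440:590],None,fx=3.3,fy=3.3,interpolation=2)
cv2.imwrite("pics/a.png",v[:,:,::-1]);cv2.imwrite("pics/b.png",w[:,:,::-1])
E
```

```text
tray floor/lip z.006,.027 [  0.447   0.35  319.758 256.634  85.513] [  0.44    0.345 315.095 252.892  85.513]
tub [[432, 216], [441, 285], [432, 335], [289, 335], [289, 211], [389, 205]] [[0.588, -0.2, 0.11], [0.409, -0.208, 0.11], [0.29, -0.179, 0.11], [0.29, 0.14, 0.11], [0.602, 0.148, 0.11], [0.618, -0.096, 0.11]] [ 4.51000e-01 -3.10000e-02  3.50988e+02  3.30277e+02  9.15270e+01]
('fork', array([0.437, 0.376]), 178.5, np.float64(187.423), np.float64(22.269), 21.6, (197, 292))
('fork', array([0.444, 0.326]), -1.8, np.float64(190.288), np.float64(21.229), 20.8, (217, 286))
('spoon', array([0.443, 0.282]), -179.6, np.float64(192.712), np.float64(44.088), 44.1, (236, 296))
('spoon', array([0.428, 0.222]), 3.0, np.float64(201.149), np.float64(42.778), 42.8, (257, 285))
box [[453, 182], [581, 185], [581, 302], [519, 337], [463, 334]] [[0.704, -0.267, 0.076], [0.695, -0.593, 0.076], [0.38, -0.539, 0.076], [0.296, -0.383, 0.076], [0.303, -0.256, 0.076]]
```

View pics/b.png

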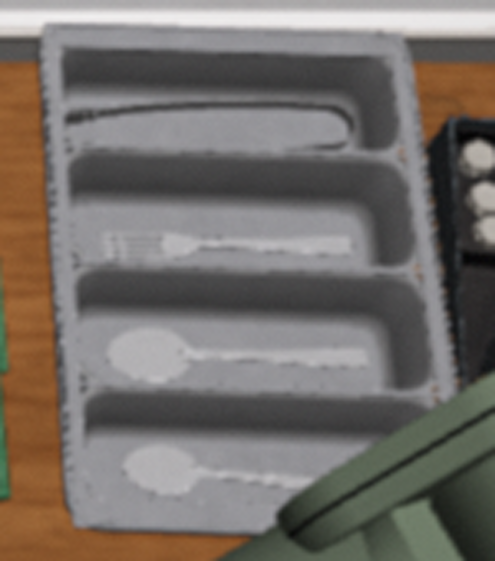

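View pics/a.png

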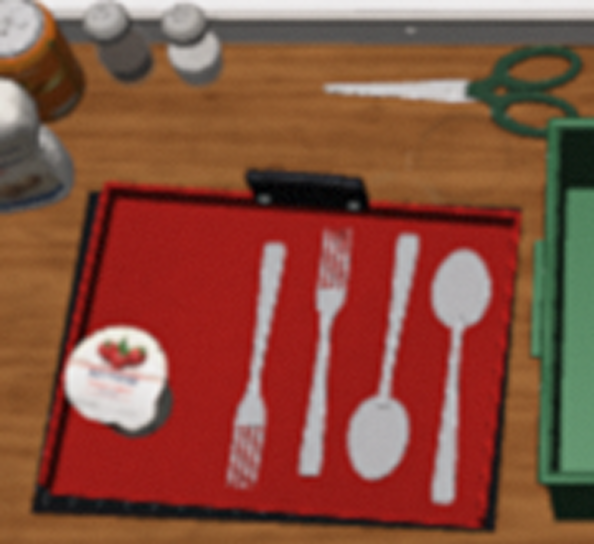

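Run:
```python
from h import *
c=cam();f=lambda u,z:np.round(ray(c,[u],z)[0,:2],3).tolist()
print("tray FR FL BR BL",f((269.1,339.7),.006),f((133.6,330.6),.006),f((277.6,244.2),.027),f((151.2,236.7),.027))
print("mat FL BL",f((130,335.5),.003),f((147.9,238.2),.003), "grip top c",f((120+307/3.3,180+175/3.3),.067))
print("box TL TR BL",f((452.7,182.6),.076),f((561.2,186.5),.076),f((462.7,334),.076))
print("fork,spoon in box",f((440+225/3.3,175+245/3.3),.006),f((440+235/3.3,175+355/3.3),.006))
print("yog",f((120+118/3.3,180+375/3.3),.077), "tubrim far",f((360,217),.11),"near",f((360,325),.11),f((285,300),.11),f((440,300),.11))
for P in [(.44,.37,.008),(.44,.37,.25),(.43,.22,.008),(.55,-.405,.075),(.45,-.405,.25),(.45,-.405,.075)]:
  for y in (0,180,90,-90):
    q=ctrl.inverse_kinematics(P,[180,0,y]); print(P,y,None if q is None else np.round(q).astype(int).tolist())
for a in (0,25,50):
  for y in (90,-90):
    o=(R.from_euler("y",-a,degrees=True)*R.from_euler("xyz",[180,0,y],degrees=True)).as_euler("xyz",degrees=True)
    for x in (.55,.6,.65):
      q=ctrl.inverse_kinematics((x,-.031,.36),o); print(a,y,x,None if q is None else np.round(q).astype(int).tolist())
```

```text
tray FR FL BR BL [0.309, 0.194] [0.331, 0.521] [0.55, 0.18] [0.571, 0.502]
mat FL BL [0.32, 0.529] [0.578, 0.518] grip top c [0.562, 0.338]
box TL TR BL [0.702, -0.266] [0.691, -0.542] [0.303, -0.255]
fork,spoon in box [0.546, -0.408] [0.455, -0.404]
yog [0.399, 0.458] tubrim far [0.585, -0.025] near [0.313, -0.019] [0.372, 0.151] [0.373, -0.203]
(0.44, 0.37, 0.008) 0 [-59, 65, 34, 95, -55, 38, -85]
(0.44, 0.37, 0.008) 180 [-50, 61, 15, 95, -28, 28, 72]
(0.44, 0.37, 0.008) 90 [-55, 62, 24, 95, -43, 32, -5]
(0.44, 0.37, 0.008) -90 [-12, 80, -77, 94, 81, 77, 76]
(0.44, 0.37, 0.25) 0 [-49, 40, 13, 84, -10, 57, -125]
(0.44, 0.37, 0.25) 180 [-22, 44, -45, 83, 33, 67, 18]
(0.44, 0.37, 0.25) 90 [-35, 40, -17, 83, 13, 59, -55]
(0.44, 0.37, 0.25) -90 [-13, 56, -77, 82, 54, 84, 91]
(0.43, 0.22, 0.008) 0 [-37, 57, 12, 114, -48, 14, -73]
(0.43, 0.22, 0.008) 180 [-32, 56, 2, 114, -8, 10, 67]
(0.43, 0.22, 0.008) 90 [-37, 57, 10, 114, -44, 13, 12]
(0.43, 0.22, 0.008) -90 [-46, 61, 29, 115, -73, 27, -139]
(0.55, -0.405, 0.075) 0 [31, 61, 6, 68, -6, 51, -52]
(0.55, -0.405, 0.075) 180 [49, 65, -42, 67
[... 642 characters left out ...]
, -11]
0 90 0.65 [7, 44, -20, 50, 14, 88, -9]
0 -90 0.55 [-17, 35, 36, 76, -21, 75, -161]
0 -90 0.6 [-15, 41, 38, 65, -24, 81, -161]
0 -90 0.65 [-13, 48, 43, 51, -30, 90, -162]
25 90 0.55 [11, 21, -17, 104, 14, 32, -14]
25 90 0.6 [10, 25, -16, 95, 14, 36, -13]
25 90 0.65 [9, 30, -16, 86, 14, 41, -12]
25 -90 0.55 [-17, 22, 25, 104, -21, 32, -159]
25 -90 0.6 [-17, 27, 28, 96, -25, 37, -157]
25 -90 0.65 [-16, 32, 29, 86, -27, 42, -157]
50 90 0.55 [46, 32, -77, 130, 112, 44, -109]
50 90 0.6 [43, 38, -77, 122, 108, 47, -100]
50 90 0.65 [41, 42, -77, 113, 105, 49, -91]
50 -90 0.55 [46, 32, -77, 130, 112, 44, 71]
50 -90 0.6 [43, 38, -77, 122, 108, 47, 80]
50 -90 0.65 [41, 42, -77, 113, 105, 49, 89]
```

The measurements agree with each other:
- **Tray:** (0.440, 0.349), yaw −3.7°.
- **Mat:** (0.442, 0.354), yaw −2.4°.
- **Tub:** (0.449, −0.026).
- **Box:** (0.498, −0.404), x axis at 88.3°.

I'll pick the leftmost fork first.

```bash
cat >> h.py <<'E'
BOX=np.array([.498,-.404]); BX=88.3
def pick(p,bias=0.,along=.005,z=.0078):
    a=np.deg2rad(p[2]); ax=np.array([np.cos(a),np.sin(a)])
    g=p[1]+along*ax+np.array([0,bias]); o=[180,0,p[2]]
    ctrl.release()
    ctrl.move_pose([*g,.13],o); hit=ctrl.move_l([*g,z],feed=.1,max_force=12)
    ctrl.grasp(50); s=ctrl.observe(); print("hit",hit,"width",round(s["width"],4),"F",np.round(s["ft_force"],1))
    ctrl.move_l([*g,.24],feed=.2); print("held",round(ctrl.observe()["width"],4))
def place(kind,along,dy=0.,z=.074):
    a=np.deg2rad(BX); bx=np.array([np.cos(a),np.sin(a)]); by=np.array([-bx[1],bx[0]])
    t=BOX+bx*along+by*((-.048 if kind=="fork" else .048)+dy); o=[180,0,BX]
    ctrl.move_pose([*t,.24],o); ctrl.move_l([*t,z],feed=.15); ctrl.sleep(.3); ctrl.release(); ctrl.sleep(.3)
    ctrl.move_l([*t,.24],feed=.25)
E
python3 - <<'E'
from h import *
p=pieces(cam())[0]; print(p)
pick(p); c=cam(); cv2.imwrite("pics/g1.png",cam("scene")["pixels"][:,:,::-1])
place(p[0],.005,dy=-.012)
for q in pieces(cam()):print(q)
print(ctrl.observe()["time_s"])
E
```

```text
('fork', array([0.437, 0.376]), 178.5, np.float64(187.423), np.float64(22.269), 21.6, (197, 291))
hit True width 0.0001 F [ 0.2 -0.3  0.4]
held -0.0003
('spoon', array([0.433, 0.408]), -177.7, np.float64(197.881), np.float64(93.221), 93.2, (186, 305))
('fork', array([0.444, 0.326]), -1.8, np.float64(190.288), np.float64(21.229), 20.8, (217, 286))
('spoon', array([0.443, 0.282]), -179.6, np.float64(192.712), np.float64(44.088), 44.1, (236, 296))
('spoon', array([0.426, 0.222]), 3.0, np.float64(198.773), np.float64(42.778), 42.8, (257, 285))
13.2083
```

View pics/g1.png

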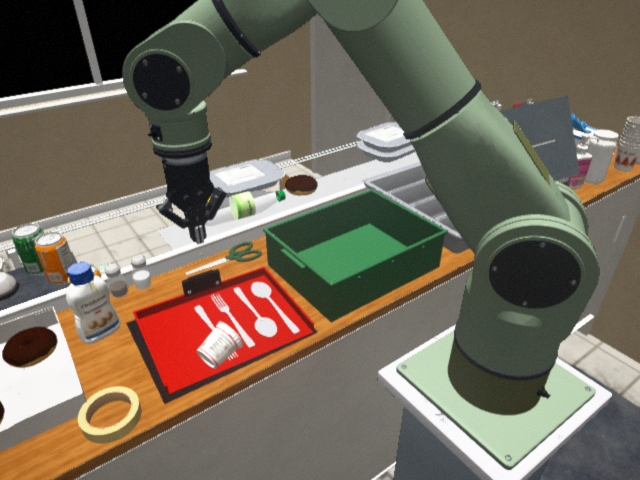

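The gripper's knuckles knocked the yoghurt over, and it now lies on the first fork's head at about (220,345) in the scene view. I'll look closer.

Run:
```python
from h import *
c=cam();cv2.imwrite("pics/d.png",cv2.resize(c["pixels"][225:345,120:300],None,fx=4.4,fy=4.4,interpolation=2)[:,:,::-1])
```

```text
(no output)
```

View pics/d.png

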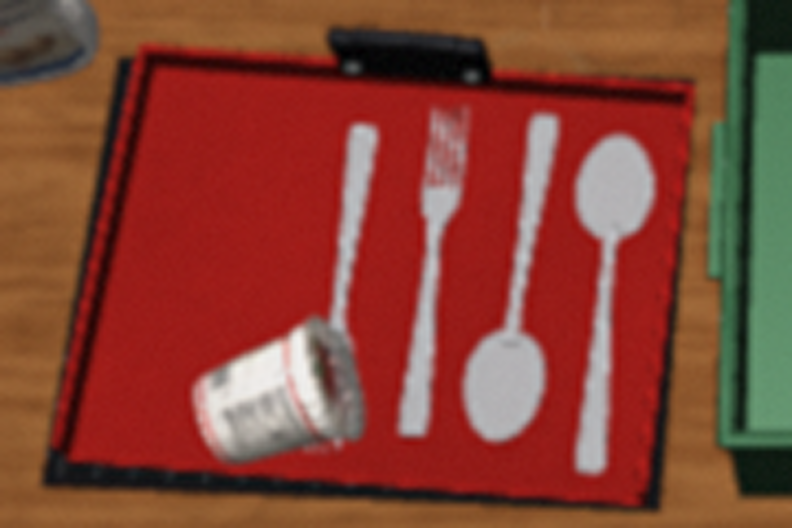

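The yoghurt lies with its lid towards −y at crop (280,385), over the tines of the near-headed fork. I'll roll it back with shut fingertips, towards +x and the left lip.

```bash
cat >> h.py <<'E'
def yog(c):
    H=hsv(c); tm=np.zeros(H.shape[:2],np.uint8); cv2.drawContours(tm,[cv2.convexHull(big(redmask(H)))],-1,1,-1)
    m=((H[...,1]<110)&(H[...,2]>60)&(tm>0)).astype(np.uint8)
    m=cv2.morphologyEx(m,cv2.MORPH_OPEN,np.ones((11,11),np.uint8))
    v,u=np.where(m); return ray(c,np.c_[u,v],.04).mean(0)[:2], rect(ray(c,np.c_[u,v],.04)), (u.mean(),v.mean())
E
python3 - <<'E'
from h import *
y,r,uv=yog(cam()); print(y,r,uv)
y=np.array([y[0],y[1]])
q=[180,0,0]
ctrl.grasp(30)
s=np.array([y[0]-.085,y[1]]); ctrl.move_pose([*s,.2],q); ctrl.move_l([*s,.03],feed=.2)
print(ctrl.move_l([.45,y[1]+.01,.03],feed=.06,max_force=12), ctrl.observe()["ee_pos"])
e=ctrl.observe()["ee_pos"]; ctrl.move_l([e[0]-.02,e[1],.03],feed=.1); ctrl.move_l([e[0]-.02,e[1],.25],feed=.25)
ctrl.move_pose([.4,-.1,.3],q)
c=cam();cv2.imwrite("pics/d2.png",cv2.resize(c["pixels"][225:345,120:300],None,fx=4.4,fy=4.4,interpolation=2)[:,:,::-1])
print(yog(c),ctrl.observe()["time_s"])
E
```

```text
[0.38861752 0.32880669] [  0.391   0.301 282.458 120.135 123.336] (np.float64(212.5912975912976), np.float64(303.5703185703186))
False [0.44988456 0.33887388 0.0300292 ]
(array([0.37316109, 0.34627841]), array([  0.383,   0.308, 265.123, 113.538, 120.107]), (np.float64(204.9442946990117), np.float64(309.56693620844567))) 23.45
```

View pics/d2.png

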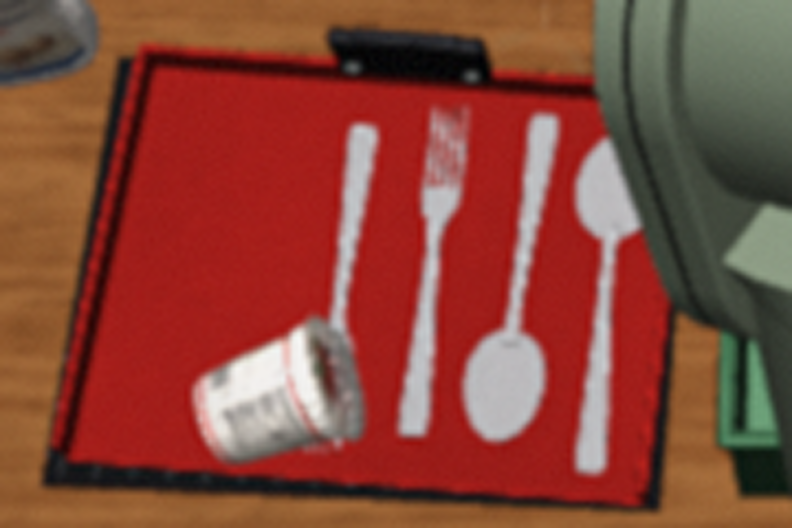

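My yoghurt mask had merged in a spoon bowl, so the push missed and nothing moved. I'll use the picture position instead.

Run:
```python
from h import *
c=cam(); f=lambda u,z=.035:np.round(ray(c,[(120+u[0]/4.4,225+u[1]/4.4)],z)[0,:2],3)
y=f((278,385)); print(y,"lid",f((340,380)),"base",f((205,415)))
q=[180,0,0]
s=np.array([y[0]-.08,y[1]-.005]); print(s); ctrl.move_pose([*s,.2],q); ctrl.move_l([*s,.03],feed=.2)
print(ctrl.move_l([.435,y[1]+.0,.03],feed=.06,max_force=12), ctrl.observe()["ee_pos"])
e=ctrl.observe()["ee_pos"]; ctrl.move_l([e[0]-.02,e[1],.03],feed=.1); ctrl.move_l([e[0]-.02,e[1],.25],feed=.25)
ctrl.move_pose([.4,-.2,.3],q)
c=cam();cv2.imwrite("pics/d3.png",cv2.resize(c["pixels"][225:345,120:300],None,fx=4.4,fy=4.4,interpolation=2)[:,:,::-1])
print(ctrl.observe()["time_s"])
```

```text
[0.367 0.399] lid [0.37  0.366] base [0.35  0.437]
[0.287 0.394]
False [0.43489034 0.39905796 0.03001034]
32.5833
```

View pics/d3.png

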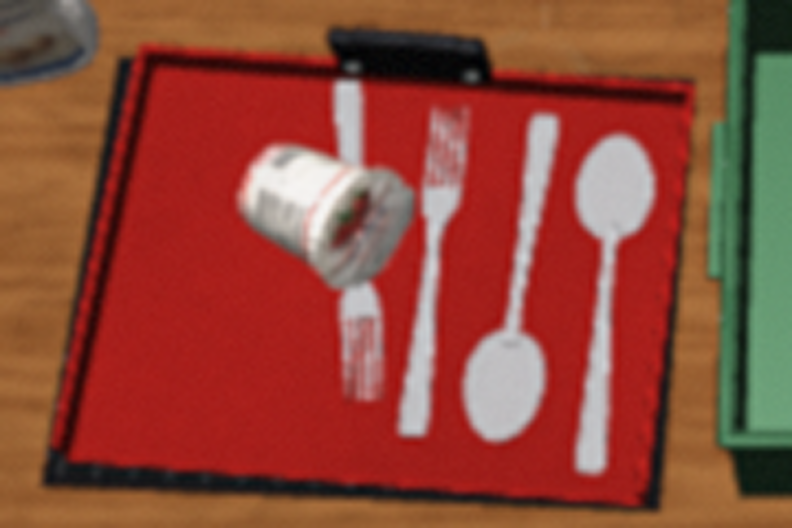

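The yoghurt has rolled to crop (330,215), with its lid towards the forks. Next I'll push the lid end along +y, towards the left lip.

Run:
```python
from h import *
c=cam(); f=lambda u,z=.04:ray(c,[(120+u[0]/4.4,225+u[1]/4.4)],z)[0,:2]
a=f((465,250)); lid=f((375,225)); b=f((215,175)); print(a,lid,b)
q=[180,0,90]
ctrl.move_pose([*a,.2],q); ctrl.move_l([*a,.035],feed=.2,max_force=8)
d=(b-a)/np.linalg.norm(b-a); e=f((265,192))
print(ctrl.move_l([*e,.035],feed=.06,max_force=12), ctrl.observe()["ee_pos"],e)
e=np.array(ctrl.observe()["ee_pos"][:2])-.02*d; ctrl.move_l([*e,.035],feed=.1); ctrl.move_l([*e,.25],feed=.25)
ctrl.move_pose([.4,-.2,.3],q)
c=cam();cv2.imwrite("pics/d4.png",cv2.resize(c["pixels"][225:345,120:300],None,fx=4.4,fy=4.4,interpolation=2)[:,:,::-1])
for p in pieces(c):print(p)
print(ctrl.observe()["time_s"])
```

```text
[0.44360879 0.30223682] [0.4584252  0.35327521] [0.48843496 0.4454147 ]
False [0.47819912 0.41623285 0.03506035] [0.47817395 0.41637428]
('fork', array([0.466, 0.37 ]), -173.7, np.float64(195.02), np.float64(22.143), 20.2, (200, 280))
('fork', array([0.444, 0.326]), -1.8, np.float64(190.288), np.float64(21.229), 20.8, (217, 286))
('spoon', array([0.443, 0.282]), -179.6, np.float64(192.712), np.float64(44.25), 44.3, (236, 296))
('spoon', array([0.428, 0.222]), 3.0, np.float64(201.149), np.float64(42.778), 42.8, (257, 285))
41.1833
```

View pics/d4.png

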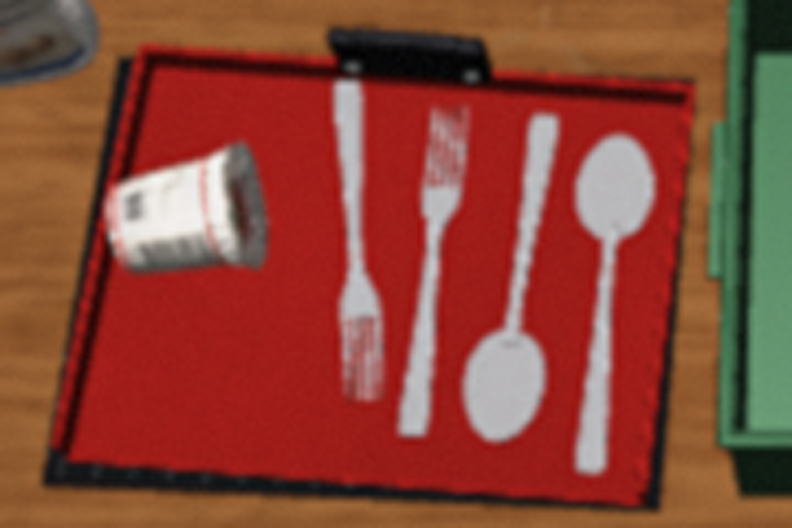

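The yoghurt is now against the left lip at crop (185,210), and all four pieces are clear. Its lid is still too close to the left fork, so I'll roll it into the back corner and then pick that fork near its neck.

```bash
cat >> h.py <<'E'
def yog2(c):
    H=hsv(c); m=((H[...,1]<110)&(H[...,2]>60)).astype(np.uint8); m[:,:130]=0;m[:,186:]=0;m[:240]=0;m[332:]=0
    m=cv2.morphologyEx(m,cv2.MORPH_OPEN,np.ones((5,5),np.uint8)); b=big(m).reshape(-1,2)
    P=ray(c,b,.04)[:,:2]; return np.round(P.min(0),3),np.round(P.max(0),3)
E
python3 - <<'E'
from h import *
c=cam(); lo,hi=yog2(c); print("yog",lo,hi)
f=lambda u,z=.04:ray(c,[(120+u[0]/4.4,225+u[1]/4.4)],z)[0,:2]
y=f((190,210)); print(y)
s=np.array([lo[0]-.045,y[1]]); q=[180,0,0]
ctrl.grasp(30)
ctrl.move_pose([*s,.2],q); ctrl.move_l([*s,.035],feed=.2,max_force=8)
print(ctrl.move_l([.478,s[1],.035],feed=.06,max_force=8), ctrl.observe()["ee_pos"])
e=ctrl.observe()["ee_pos"]; ctrl.move_l([e[0]-.015,e[1],.035],feed=.1); ctrl.move_l([e[0]-.015,e[1],.25],feed=.3)
ctrl.move_pose([.4,-.2,.3],q)
c=cam(); print("yog",yog2(c))
for p in pieces(c):print(p)
print(ctrl.observe()["time_s"])
E
```

```text
yog [0.435 0.415] [0.504 0.505]
[0.46731017 0.45704523]
False [0.477747   0.45723478 0.03503832]
yog (array([0.485, 0.414]), array([0.556, 0.506]))
('spoon', array([0.449, 0.334]), 5.1, np.float64(233.19), np.float64(93.387), 93.4, (213, 289))
('spoon', array([0.428, 0.222]), 3.0, np.float64(201.149), np.float64(42.778), 42.8, (257, 285))
49.9833
```

Run:
```python
from h import *
c=cam();cv2.imwrite("pics/d5.png",cv2.resize(c["pixels"][225:345,120:300],None,fx=4.4,fy=4.4,interpolation=2)[:,:,::-1])
```

```text
(no output)
```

View pics/d5.png

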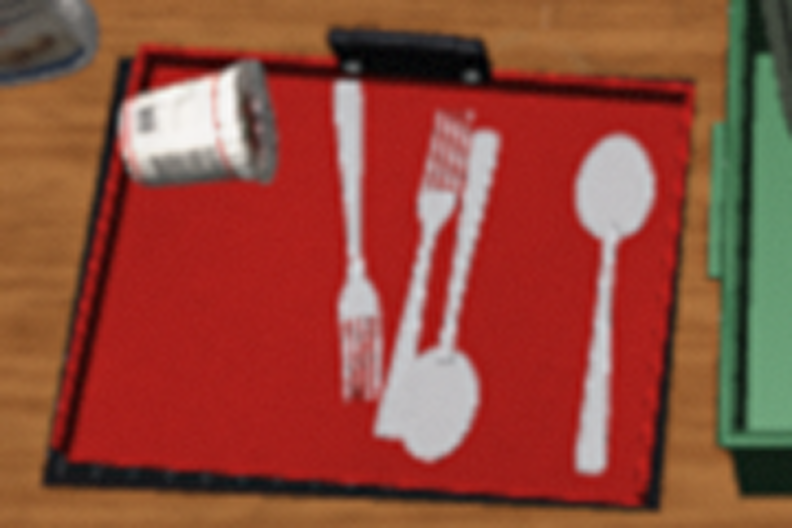

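The knock has pushed the near-bowl spoon at crop (440,400) against the far-headed fork, which frees the space around the right-hand spoon. I'll take the right-hand spoon first, then the left fork.

Run:
```python
from h import *
p=pieces(cam())[-1]; print(p)
assert p[0]=="spoon" and p[4]<50
pick(p,bias=.022,along=.012)
c=cam(); cv2.imwrite("pics/g2.png",cam("scene")["pixels"][:,:,::-1])
if ctrl.observe()["width"]>.003: place("spoon",.012)
ctrl.move_pose([.4,-.3,.3],[180,0,88])
for q in pieces(cam()):print(q)
print(ctrl.observe()["time_s"])
```

```text
('spoon', array([0.428, 0.222]), 3.0, np.float64(201.149), np.float64(42.778), 42.8, (257, 285))
hit False width 0.0075 F [-0.8 -0.2  5.3]
held 0.0078
('spoon', array([0.449, 0.334]), 5.1, np.float64(233.19), np.float64(93.387), 93.4, (213, 289))
62.3667
```

View pics/g2.png

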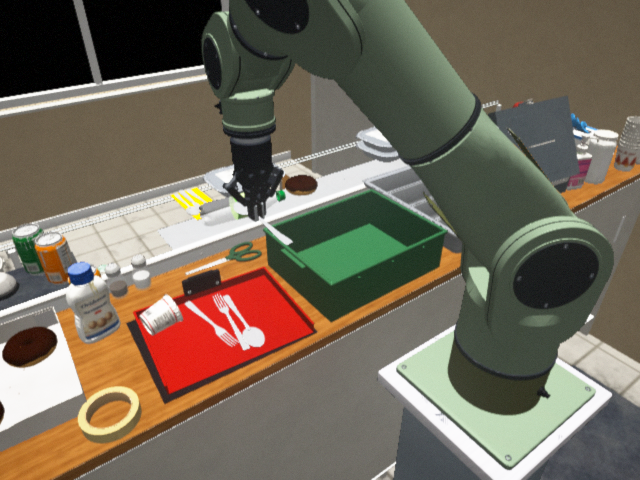

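The spoon is held at (275,232) and was placed. Next is the left fork, whose pose hasn't changed since the last separate measurement, and then a look at the box.

Run:
```python
from h import *
p=("fork",np.array([.466,.370]),-173.7)
pick(p,bias=.013,along=.028)
c=cam(); cv2.imwrite("pics/b2.png",cv2.resize(c["pixels"][175:345,440:590],None,fx=3.3,fy=3.3,interpolation=2)[:,:,::-1])
if ctrl.observe()["width"]>.003: place("fork",.028)
ctrl.move_pose([.4,-.3,.3],[180,0,88])
for q in pieces(cam()):print(q)
print(ctrl.observe()["time_s"])
```

```text
hit False width 0.0095 F [-0.5 -1.7  5.8]
held 0.0095
('spoon', array([0.447, 0.316]), 173.4, np.float64(203.07), np.float64(53.607), 53.6, (219, 289))
75.3667
```

View pics/b2.png

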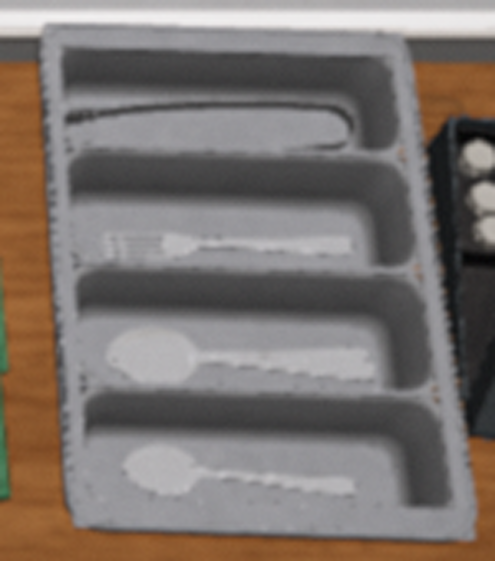

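The spoon nested well on the one already in the box. Now I'll drag the leaning spoon clear of the fork, pressing with shut fingertips near the spoon's neck.

Run:
```python
from h import *
c=cam(); f=lambda u,z=.014:ray(c,[(120+u[0]/4.4,225+u[1]/4.4)],z)[0,:2]
a=f((452,318)); print(a); q=[180,0,90]
ctrl.grasp(30); ctrl.move_pose([*a,.12],q); ctrl.move_l([*a,.03],feed=.15)
print(ctrl.move_l([*a,.009],feed=.02,max_force=5),ctrl.observe()["ee_pos"][2])
z=ctrl.observe()["ee_pos"][2]
ctrl.move_l([a[0],a[1]-.045,z],feed=.05); ctrl.move_l([a[0],a[1]-.045,.2],feed=.25)
ctrl.move_pose([.4,-.3,.3],[180,0,88])
c=cam()
for p in pieces(c):print(p)
cv2.imwrite("pics/d6.png",cv2.resize(c["pixels"][175:345,120:590],None,fx=1.7,fy=1.7,interpolation=2)[:,:,::-1])
print(ctrl.observe()["time_s"])
```

```text
[0.4130909  0.31121284]
True 0.015552761508597454
('fork', array([0.453, 0.333]), -8.8, np.float64(194.624), np.float64(21.75), 21.2, (215, 281))
('spoon', array([0.443, 0.274]), 175.7, np.float64(195.069), np.float64(44.375), 44.4, (238, 295))
83.9917
```

View pics/d6.png

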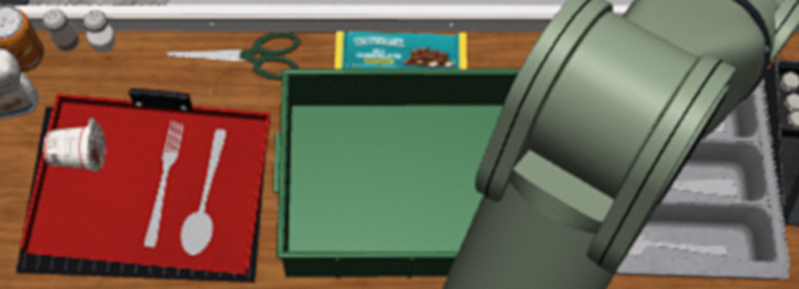

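The fork and spoon are separated now. I'll pick the spoon with a bias to the right, then the fork.

Run:
```python
from h import *
p=pieces(cam())[1]; assert p[0]=="spoon"
pick(p,bias=-.012,along=.012)
if ctrl.observe()["width"]>.003: place("spoon",.012)
ctrl.move_pose([.4,-.3,.3],[180,0,88])
P=pieces(cam()); print(P)
if len(P)==1 and P[0][0]=="fork":
    pick(P[0],along=.005); c=cam(); cv2.imwrite("pics/b3.png",cv2.resize(c["pixels"][175:345,440:590],None,fx=3.3,fy=3.3,interpolation=2)[:,:,::-1])
    if ctrl.observe()["width"]>.003: place("fork",.005)
    a=(.53,.2,.3); ctrl.move_pose(a,[180,0,90])
    c=cam(); cv2.imwrite("pics/b4.png",cv2.resize(c["pixels"][175:345,440:590],None,fx=3.3,fy=3.3,interpolation=2)[:,:,::-1])
print(ctrl.observe()["time_s"])
```

```text
hit False width 0.0087 F [-2.1  0.2  4.1]
held 0.008
[('fork', array([0.453, 0.333]), -8.8, np.float64(194.624), np.float64(21.75), 21.2, (215, 282))]
hit False width 0.0099 F [-1.6 -0.7  5.6]
held 0.0097
110.7667
```

View pics/b4.png

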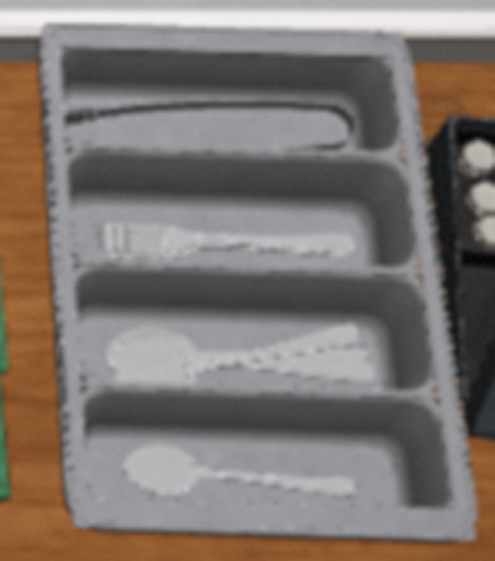

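All four pieces are in the right compartments with their heads to the left (forks at v≈245, spoons at v≈355 in the crop). Next is the tray. The yoghurt is lying down and could roll, so I'll carry the tray with its open edge tilted up.

```bash
cat >> h.py <<'E'
def tpose(c,yaw,a):
    """TCP pose for the tray centre at c, yaw deg, open edge tipped down by a deg"""
    T=R.from_euler("z",yaw,degrees=True)*R.from_euler("y",-a,degrees=True)
    return np.array(c)+T.apply([.119,0,.027]), (T*R.from_euler("xyz",[180,0,90],degrees=True)).as_euler("xyz",degrees=True)
TR=[.440,.349,.003]
E
python3 - <<'E'
from h import *
for a in (-10,20,35,40,45,50):
  for c in ([.554,-.05,.225],[.57,-.05,.225],[.57,-.05,.26]):
    q=ctrl.inverse_kinematics(*tpose(c,-2,a)); print(a,c,None if q is None else np.round(q).astype(int).tolist())
p,o=tpose(TR,-3.7,0); print(p,o,yog2(cam()) )
ctrl.release(); ctrl.move_pose(p+[0,0,.12],o); print("hit",ctrl.move_l(p,feed=.1,max_force=12))
ctrl.grasp(110); s=ctrl.observe(); print(s["width"],s["ft_force"],s["ee_pos"])
E
```

```text
-10 [0.554, -0.05, 0.225] [1, 59, 4, 41, -3, 90, 2]
-10 [0.57, -0.05, 0.225] [1, 62, 4, 34, -4, 95, 1]
-10 [0.57, -0.05, 0.26] [1, 61, 4, 27, -4, 101, 1]
20 [0.554, -0.05, 0.225] [1, 36, 2, 86, -2, 38, 2]
20 [0.57, -0.05, 0.225] [1, 38, 2, 83, -2, 40, 2]
20 [0.57, -0.05, 0.26] [0, 36, 3, 79, -2, 46, 2]
35 [0.554, -0.05, 0.225] [2, 29, 0, 105, 0, 11, -1]
35 [0.57, -0.05, 0.225] [2, 30, 0, 102, 0, 13, -1]
35 [0.57, -0.05, 0.26] [1, 28, 1, 98, -1, 19, 1]
40 [0.554, -0.05, 0.225] [2, 27, 0, 111, 3, 1, -3]
40 [0.57, -0.05, 0.225] [2, 28, 0, 108, 2, 3, -2]
40 [0.57, -0.05, 0.26] [2, 26, 0, 105, 0, 9, 0]
45 [0.554, -0.05, 0.225] [43, 43, -77, 116, 101, 50, -91]
45 [0.57, -0.05, 0.225] [42, 44, -77, 114, 100, 51, -88]
45 [0.57, -0.05, 0.26] [19, 26, -27, 111, 90, 13, -87]
50 [0.554, -0.05, 0.225] [43, 42, -77, 123, 112, 51, -102]
50 [0.57, -0.05, 0.225] [42, 44, -77, 120, 111, 52, -99]
50 [0.57, -0.05, 0.26] [44, 39, -77, 116, 104, 47, -93]
[0.55875196 0.34132066 0.03      ] [180.    0.   86.3] (array([0.464, 0.416]), array([0.537, 0.507]))
hit False
0.011119642218841014 [ 1.44608188 -0.4514268   7.65182554] [0.55926216 0.3414475  0.03055289]
```

Run:
```python
from h import *
def go(c,yaw,a,feed): 
    p,o=tpose(c,yaw,a); ctrl.move_l(p,feed=feed,orientation=o)
go([.445,.349,.045],-3.7,-10,.05)
go([.46,.349,.19],-3.7,-10,.12); print(yog2(cam()),ctrl.observe()["width"])
cv2.imwrite("pics/t1.png",cam("scene")["pixels"][:,:,::-1])
go([.55,-.045,.19],-2,-10,.15)
c=cam("scene"); print(ctrl.observe()["time_s"]); cv2.imwrite("pics/t2.png",c["pixels"][:,:,::-1])
```

```text
Traceback (most recent call last):
  File "h.py", line 61, in yog2
    m=cv2.morphologyEx(m,cv2.MORPH_OPEN,np.ones((5,5),np.uint8)); b=big(m).reshape(-1,2)
                                                                    ~~~^^^
  File "h.py", line 12, in big
    return max(cs,key=cv2.contourArea)
ValueError: max() iterable argument is empty
```

I've used all my picture views, so from here I'll check by numbers only.

```bash
cat >> h.py <<'E'
def whites(n,box):
    """low-saturation bright blobs (u,v,area) in a window u0,v0,u1,v1, plus the red tray's extent"""
    c=cam(n);H=hsv(c);u0,v0,u1,v1=box
    w=((H[...,1]<60)&(H[...,2]>150)).astype(np.uint8)
    r=(((H[...,0]<8)|(H[...,0]>172))&(H[...,1]>150)&(H[...,2]>70)).astype(np.uint8)
    out=[]
    for m in(w,r):
        k=np.zeros_like(m);k[v0:v1,u0:u1]=m[v0:v1,u0:u1];_,_,st,ce=cv2.connectedComponentsWithStats(k)
        out.append([(ce[i].astype(int).tolist(),st[i,:5].tolist()) for i in range(1,len(st)) if st[i,4]>60])
    return out
E
python3 - <<'E'
from h import *
s=ctrl.observe(); print(s["time_s"],s["ee_pos"],s["eef_rot"],s["width"],s["ft_force"],s["wrist_torque"])
for n,b in(("scene",(90,150,480,420)),("top",(90,200,450,345))):
    w,r=whites(n,b); print(n,"W",w,"\n R",r)
E
```

```text
115.9167 [0.58138391 0.34105306 0.19535039] [-1.69953292e+02  2.80939497e-02  8.63039979e+01] 0.01079722336184859 [-0.014743    0.31655499 -2.58965694] [-0.02429952 -0.56583972 -0.08881654]
scene W [([283, 183], [190, 150, 219, 68, 6392]), ([464, 158], [435, 150, 45, 25, 568]), ([128, 197], [90, 184, 78, 27, 432]), ([127, 234], [90, 193, 89, 101, 4628]), ([429, 379], [378, 324, 102, 96, 4497])] 
 R [([214, 251], [114, 205, 194, 99, 8882])]
top W [([120, 211], [114, 204, 14, 16, 146]), ([96, 215], [90, 207, 17, 19, 161]), ([141, 224], [125, 211, 31, 26, 547]), ([246, 227], [238, 221, 16, 14, 128])] 
 R [([172, 261], [110, 203, 130, 99, 7279]), ([115, 258], [107, 231, 19, 57, 172])]
```

The wrist load is 2.6 N, which fits tray plus yoghurt, and the white blob at (141,224) is on the tray, so the yoghurt is still aboard. I'll carry on to the tub.

Run:
```python
from h import *
def go(c,yaw,a,feed): 
    p,o=tpose(c,yaw,a); ctrl.move_l(p,feed=feed,orientation=o)
go([.54,-.045,.19],-2,-10,.15); ctrl.sleep(.3)
s=ctrl.observe(); print(s["time_s"],s["ft_force"],s["wrist_torque"],"top",whites("top",(230,190,450,345)))
p,o=tpose([.565,-.045,.16],-2,-6); print(ctrl.inverse_kinematics(p,o))
go([.565,-.045,.16],-2,-6,.08)
go([.57,-.045,.235],-2,38,.12)
ctrl.sleep(1); s=ctrl.observe(); print(s["time_s"],s["ft_force"],s["wrist_torque"],s["eef_rot"],"top",whites("top",(230,190,450,345)))
```

```text
119.125 [ 0.27614066  0.14536607 -4.19007877] [-0.10093729 -0.50223235  0.05295468] top [[([321, 196], [305, 190, 32, 16, 418]), ([372, 252], [364, 196, 22, 129, 1491]), ([247, 206], [230, 204, 33, 7, 164]), ([365, 340], [344, 333, 49, 12, 344])], [([316, 233], [297, 190, 40, 71, 1998]), ([427, 229], [407, 190, 41, 76, 2629])]]
[ 1.33123867 59.08099443  0.43383055 50.88113563 -0.42942977 76.03894773
 -0.30089255]
122.2167 [-0.22349022  0.34168089 -1.79187275] [0.02726361 0.86184213 0.00615324] [1.42000962e+02 7.13188237e-04 8.80011350e+01] top [[([338, 206], [333, 190, 11, 37, 319]), ([349, 206], [346, 190, 9, 36, 289]), ([387, 207], [357, 190, 61, 37, 2126]), ([424, 207], [421, 190, 9, 37, 293]), ([435, 207], [431, 190, 9, 37, 294]), ([247, 206], [230, 204, 33, 7, 163]), ([382, 271], [354, 264, 58, 16, 856]), ([329, 312], [325, 302, 9, 21, 89])], [([315, 218], [298, 190, 35, 59, 1906]), ([442, 218], [438, 190, 10, 65, 330])]]
```

The load has dropped to the tray alone, so the yoghurt is off. Before setting the tray down I'll bring it back above the mat and look for the yoghurt in the tub.

Run:
```python
from h import *
def go(c,yaw,a,feed,**k): 
    p,o=tpose(c,yaw,a); return ctrl.move_l(p,feed=feed,orientation=o,**k)
go([.54,-.045,.22],-2,0,.1)
go([.445,.35,.20],-3,0,.15)
s=ctrl.observe(); print(s["time_s"],s["ft_force"])
c=cam();H=hsv(c); k=H[218:332,288:438]; m=((k[...,1]<80)&(k[...,2]>110)).astype(np.uint8)
_,_,st,ce=cv2.connectedComponentsWithStats(m)
for i in range(1,len(st)):
    if st[i,4]>50: u=ce[i]+[288,218]; print(u,st[i],ray(c,[u],.04)[0].round(3))
w,r=whites("scene",(90,150,480,420)); print("scene",w,r)
```

```text
126.175 [-0.64776431 -0.25365551 -2.88322904]
[298.12124583 312.66963293] [  0  58  32  56 899] [0.365 0.124 0.04 ]
[340.59369202 310.31539889] [ 35  80  34  26 539] [0.371 0.023 0.04 ]
scene [([297, 181], [193, 150, 246, 76, 6480]), ([376, 152], [364, 150, 23, 7, 95]), ([129, 197], [90, 183, 82, 29, 531]), ([120, 233], [90, 192, 90, 102, 3351]), ([359, 264], [351, 259, 21, 13, 176]), ([429, 379], [378, 324, 102, 96, 4514])] [([207, 251], [111, 196, 202, 119, 13308])]
```

The yoghurt shows up in the tub at (0.371, 0.023), tub frame about (−0.08, +0.05), with a matching 34×26 px blob. Now I'll set the tray down.

Run:
```python
from h import *
def go(c,yaw,a,feed,**k): 
    p,o=tpose(c,yaw,a); return ctrl.move_l(p,feed=feed,orientation=o,**k)
go([.441,.351,.03],-3,0,.12)
print(go([.441,.351,.0025],-3,0,.03,max_force=15)); s=ctrl.observe(); print(s["ee_pos"],s["ft_force"])
ctrl.release(); ctrl.sleep(.3)
p,o=tpose([.441,.351,.003],-3,0); ctrl.move_l(p+[0,0,.2],feed=.12)
ctrl.move_pose([.35,-.35,.32],[180,0,60]); ctrl.sleep(.5)
c=cam();H=hsv(c);print(ctrl.observe()["time_s"])
h=cv2.convexHull(big(redmask(H))).reshape(-1,2).astype(int)
g=lambda w:h[np.argmax(h@np.array(w))]
for n,w,z in(("FR",(1,2),.006),("FL",(-2,1),.006),("BR",(2,-1),.027),("BL",(-1,-2),.027)): print(n,g(w),ray(c,[g(w)],z)[0].round(3))
print("area",cv2.contourArea(h),"pieces",pieces(c))
print(whites("top",(284,210,445,335))[0])
```

```text
True
[0.55981616 0.34464046 0.03058752] [-1.87175273 -0.33815082  8.627974  ]
134.6417
FR [267 338] [0.313 0.199 0.006]
FL [136 329] [0.335 0.516 0.006]
BR [277 243] [0.554 0.182 0.027]
BL [154 241] [0.559 0.494 0.027]
area 12112.0 pieces []
[([438, 280], [431, 273, 14, 19, 84]), ([340, 310], [325, 298, 31, 25, 474])]
```

The tray is back at (0.440, 0.348), about 4° off and flat. The yoghurt is at rest in the tub and the cutlery is in the box, so I'll hand the job in.

```bash
python3 -c "
from workcell import ctrl
print(ctrl.hand_in())"
```

```text
the job is handed in; nothing more can be done
None
```

The job is handed in, with no verdict returned: all four pieces of cutlery are in their compartments with heads the right way, the yoghurt is in the waste tub, and the tray is flat on its mat about 2° off square (after one early knock that tipped the yoghurt over, since put right).

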